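Wedge the sunken tube tray up off its stand and hold it

TASK

The hinged tube tray has sunk onto its stand and a colleague needs its front feet free to reset them. Pick up the orange wedge by its black tab, slide it nose first, flat on the stand, into the guide slot between the aluminium cheeks, then push on under the steel lift bar until the tray's front has just lifted, about 5 mm off the stand. Finish while still gripping the wedge there, carrying the tray on the wedge alone; do not touch the tray with the gripper, and leave the tube rack, bottle and label roll alone.

Things in the scene. Friction and masses are not known exactly. Their poses are not given: they have to be found in the camera images.
- stand: Fixed grey base plate, 325 x 180 x 8 mm. Origin: underside, straight below the lift bar. x: direction the wedge is pushed in; z up. Plate spans x -95 (open front edge) to +230 mm, flat and clear under the bar. Two aluminium cheeks, 8 mm thick, tops 22 mm above the table, form a slot 44 mm wide centred on y = 0, from x -70 to -12 mm, flared from -92 to -70 mm.
- slot_mouth (a point): Point in the middle of the slot's mouth on the plate's top: 70 mm in front of the lift bar (stand x = -70 mm, z = 8 mm).
- tray: Cream tray of red-capped tubes, 195 x 156 mm, 0.5 to 0.9 kg, hinged at its rear; origin on the hinge axis (stand x +200, z 35 mm), axes as the stand's at rest. Tilts freely, front up. Underside 22 mm above the plate; front edge 5 mm behind the lift bar; tube block starts 60 mm behind the bar, 116 mm high above the table. At rest two black front feet stand on the plate.
- bar_under (a point): Lowest point, mid-length, of the tray's round steel lift bar (10 mm diameter, 130 mm long, along the tray's front). At rest 16 mm above the table = 8 mm above the plate's top. It rises with the tray (the feet about 0.85 times as much): 1 mm for each 6 mm the wedge goes in once they touch.
- wedge: Loose orange wedge, 126 x 36 mm, 0.12 kg. Origin: underside, below the black tab; x points to the thin nose, z up. 4 mm thick at the nose (x +111 mm), rising evenly to 20 mm at x +15; block 20 mm high from x +15 to -15. Tab on it: 30 long (x), 12 thick (y), from 20 to 68 mm up. Meets the bar with its nose about 25 mm past it; lifts the bar 5 mm with the nose about 54 mm past.
- wedge_nose (a point): Underside of the wedge's thin front edge, mid-width: 111 mm ahead of the wedge's origin.
- wedge_grip (a point): Grip point in the middle of the tab: 46 mm above the wedge's underside, straight above its origin.
- tube_rack: Bystander: loose cream rack of eight places with red-capped tubes, 56 x 100 mm, about 95 mm high, 0.35 kg; origin at the centre of its underside.
- bottle: Bystander: loose white bottle with blue cap, 56 mm diameter, 100 mm high; origin at the centre of its underside.
- label_roll: Bystander: loose white roll of labels lying flat, 68 mm diameter, 40 mm high; origin at the centre of its underside.

How it is judged:
On the way, in this order (a step that is already met when the one before it is completed fails the run):
1. the wedge's nose is in the slot, flat on the stand, before the tray has lifted (y of wedge_nose in the frame of stand between -0.008 and 0.008 m and angle between the x axis of wedge and the x axis of stand, either way round below 0.15 rad and angle between wedge's own z axis and vertical below 0.1 rad and x of wedge_nose in the frame of stand between -0.06 and 0.03 m and z of wedge_nose in the frame of stand below 0.014 m and z of bar_under in the frame of stand below 0.0172 m), for 0.1 s.
2. the wedge lifts the tray's front off the stand (y of wedge_nose in the frame of stand between -0.008 and 0.008 m and angle between the x axis of wedge and the x axis of stand, either way round below 0.15 rad and angle between wedge's own z axis and vertical below 0.1 rad and z of bar_under in the frame of stand above 0.0185 m and contact force between wedge and tray above 0.8 N), for 0.2 s.
At the end, for the whole second after the job is handed in: Wedge flat on the stand in the slot (8 mm, 0.15 rad), nose past the bar, carrying the tray (over 0.8 N) with the bar 2.5 to 8 mm above its rest height, all still; fingers hold the wedge (over 2 N), gripper and arm clear of the tray (all of step 2 and x of wedge_nose in the frame of stand above 0.02 m and z of bar_under in the frame of stand below 0.024 m and contact force between wedge and stand above 0.3 N and contact force between the fingers and wedge above 2 N and contact force between each of the fingers, the arm and tray below 0.3 N and linear speed of wedge below 0.01 m/s and angular speed of tray below 0.05 rad/s); the arm keeps its last pose, push and grip.
It fails at once if the tube rack is shifted by more than 20 mm or tipped over (distance of tube_rack from where it was at the start of the episode above 0.02 m or angle between tube_rack's own z axis and vertical above 0.35 rad).
It fails at once if the bottle is shifted by more than 20 mm or tipped over (distance of bottle from where it was at the start of the episode above 0.02 m or angle between bottle's own z axis and vertical above 0.35 rad).
It fails at once if the label roll is shifted by more than 20 mm or tipped over (distance of label_roll from where it was at the start of the episode above 0.02 m or angle between label_roll's own z axis and vertical above 0.35 rad).
It fails at once if the gripper or arm pushes on the tray (contact force between any of the fingers, the arm and tray above 2 N).
It also fails if it takes over 43 s, if anything falls off the work surface, if the arm or the gripper's body presses on something with over 40 N, if the wrist force passes 120 N, or if a joint passes its speed limit or range.

ROBOT

A 6-joint arm with a two-finger parallel gripper is mounted at the origin on the work surface. World frame = base frame: x ahead of the robot, y to its left, z up, the work surface at z = 0. Lengths are in m, angles in rad, forces in N, time in s.
With the tool pointing down it reaches from about 0.275 to 0.875 m from the base axis. Payload 12.5 kg.
Tool frame: the origin (TCP) lies midway between the tips of the shut fingers; the grasp point (between the pads) lies 19 mm behind it; z points along the fingers, y is the line along which they close (so a half turn about z gives the same grasp; the last joint's range is limited). The gripper opens to 85 mm and grips with 20 to 120 N. Pads are 22 mm wide; open, the fingers measure 114 mm over their backs; the gripper's body (76 mm by 85 mm) begins 54 mm behind the grasp point. The pads swing forward as they close: fully open they stand 13 mm farther back than shut.
Start: joints at [-1.416, 0.351, 1.652, -0, 1.139, -0.085], TCP at [0.131, -0.534, 0.231] pointing down, gripper open.
Joint ranges: [-2.75, 2.75], [-0.79, 2.1], [0.01, 2.65], [-1.57, 4.71], [0.07, 3.14], [-2.87, 2.87]. Speed limits (rad/s): [2.22, 2.22, 2.79, 3.14, 3.14, 3.14].

INTERFACE

Orientations are given as a unit quaternion [x, y, z, w].
In Python, from cell import r gives the robot as it stands. Calls block until the motion is done:
- r.move_to(position, orientation): joint-space move of the TCP to a pose.
- r.move_linear(position, rot=None, vel=0.15): straight line of the TCP; rot=None keeps the orientation; vel is the mean speed in m/s.
- r.set_joints(angles): joint-space move.
- r.set_gripper(opening, squeeze=None): opening from 0.0 (shut) to 1.0 (fully open); squeeze is the grip in N (None keeps the last); returns when the fingers have stopped.
- r.sleep(seconds).
- r.inverse_kinematics(position, orientation): joint angles nearest the present ones, or None.
- r.get_obs(): the state.
- r.get_image(name): name is "side" or "top" or "wrist"; returns a dict with "pixels" (480x640x3 uint8, red, green, blue), "depth" (480x640 float32, m along the optical axis (not along the pixel's ray), 0 where there is no reading), "fx", "fy", "cx", "cy" (pixels), "camera_from_world" (4x4, takes a point from world to camera coordinates); the wrist camera has in their place "mount" (4x4, takes a point from camera to tool coordinates, whose origin is the TCP and whose axes are the flange's). Camera axes: x right, y down, z forward; pixel columns grow to the right and rows downward; lengths in m; the calibration is good to about 2 mm. The wrist camera is an equidistant fisheye: a pixel r from the principal point sees the ray r / f radians off the axis. A picture is of the moment at which its call begins: read the wrist's pose just before it.
A pose or a line that the arm cannot do raises r.PlanningError and nothing moves.
- r.hand_in(): hands the job in; it is judged then, once.
Trained networks look in a picture, given as the dict that the camera call returned (one of the last four; its "shot" number tells which), for a name from the list of things; names that differ only in an ending like _2 or _b are one class to them, and where a whole thing is asked for, a point or a joint stands for the part that bears it (a point fixed in the world has none). Each returns a list of dicts, best first, with "score" (0 to 1); they miss things now and then, are a little off and sometimes report something else, mostly with a low value. They report only what shows in the picture. A call takes as long as a camera call.
- r.find_in(picture, label): "location" ([column, row] as shares, 0 to 1, of the picture: columns of its width, rows of its height, amid what is visible of it).
- r.cut_out(picture, label): "region" (480x640 bool, what is visible of it) and "location" ([column, row] as shares, 0 to 1, of the picture: columns of its width, rows of its height, amid what is visible of it).
- r.landmark_of(picture, label): "location" ([column, row] as shares, 0 to 1, of the picture: columns of its width, rows of its height: a listed point, or the origin of a listed thing).
The state is a dict: "t": time; "q": joint angles; "qvel": joint speeds; "effort": joint torques, N m; "tool_pos": TCP position; "ee_rot": TCP orientation; "contact_force": force on the tool from outside, world axes, zero at the start; "torque": the same for the moment, N m; "opening": opening from 0.0 (shut) to 1.0 (fully open); "finger_force": force on a finger pad.
Only numpy, scipy, OpenCV 4.12 (cv2) and the standard library are available. Lean on these libraries where they do the work, as an engineer would, in place of code of your own. Each camera call takes 0.05 s, during which the arm holds its last target. There are 200 camera calls.

## Working session

There is one attempt and no reset: what is moved stays moved. The work goes in short steps, each a Python script; the robot and the scene stay as the last script left them, time stands still between calls to the robot, and variables do not carry over. Pictures are saved under pics/ and viewed, at most 10 in all, crops included, and the job is handed in when it is done.

```bash
mkdir -p pics; ls
cat > h.py <<'E'
import numpy as np, cv2
from cell import r
def save(im,n): cv2.imwrite(f'pics/{n}.png',im['pixels'][:,:,::-1])
def world(im,mask=None,uv=None):
    if mask is not None: v,u=np.nonzero(mask&(im['depth']>0))
    else: u,v=[np.array([int(round(k))]) for k in uv]
    d=im['depth'][v,u]; p=np.c_[(u-im['cx'])/im['fx']*d,(v-im['cy'])/im['fy']*d,d]
    T=np.linalg.inv(im['camera_from_world']); return p@T[:3,:3].T+T[:3,3]
E
python3 - <<'E'
from h import *
np.set_printoptions(precision=4,suppress=True)
for n in ['top','side']:
    im=r.get_image(n); save(im,n)
    for l in ['wedge','tray','stand','tube_rack','bottle','label_roll']:
        for c in r.cut_out(im,l)[:1]:
            p=world(im,c['region']); print(n,l,round(c['score'],2),np.array(c['location'])*[640,480],len(p),np.percentile(p,[2,50,98],axis=0).round(3).tolist() if len(p) else '')
    for l in ['slot_mouth','bar_under','wedge_nose','wedge_grip','wedge','stand','tray']:
        for c in r.landmark_of(im,l)[:1]:
            uv=np.array(c['location'])*[640,480]; print(n,'LM',l,round(c['score'],2),uv,world(im,uv=uv))
E
```

```text
cell.py
pics
top wedge 0.73 [419.904 260.688] 1360 [[0.467, -0.281, 0.002], [0.503, -0.232, 0.014], [0.541, -0.174, 0.068]]
top tray 0.83 [215.488 223.2  ] 9727 [[0.498, 0.05, 0.024], [0.569, 0.147, 0.073], [0.644, 0.237, 0.125]]
top stand 0.67 [235.52  227.424] 16016 [[0.487, -0.037, 0.004], [0.566, 0.114, 0.039], [0.658, 0.274, 0.125]]
top tube_rack 0.82 [385.984 127.584] 2063 [[0.722, -0.211, 0.005], [0.744, -0.164, 0.05], [0.785, -0.116, 0.101]]
top bottle 0.82 [465.216 147.312] 946 [[0.685, -0.332, 0.01], [0.703, -0.302, 0.067], [0.732, -0.285, 0.101]]
top label_roll 0.66 [449.984 344.784] 1135 [[0.311, -0.315, 0.005], [0.341, -0.283, 0.038], [0.372, -0.254, 0.042]]
top LM slot_mouth 0.95 [308.288 221.376] [[ 0.5808 -0.0158  0.0072]]
top LM bar_under 0.77 [271.808 223.68 ] [[0.5732 0.0519 0.026 ]]
top LM wedge_nose 0.56 [388.288 247.68 ] [[ 0.5288 -0.1689  0.0013]]
top LM wedge_grip 0.66 [439.232 269.28 ] [[ 0.4869 -0.2574  0.0346]]
top LM wedge 0.78 [440.128 273.12 ] [[ 0.4799 -0.263   0.0192]]
top LM stand 0.62 [272.512 225.024] [[0.5716 0.0501 0.0233]]
top LM tray 0.62 [163.3
[... 352 characters left out ...]
175, 0.066]]
side tube_rack 0.74 [302.4   167.616] 1670 [[0.72, -0.21, -0.0], [0.738, -0.154, 0.048], [0.784, -0.113, 0.099]]
side bottle 0.82 [358.016 152.4  ] 744 [[0.682, -0.325, 0.003], [0.698, -0.298, 0.051], [0.726, -0.284, 0.099]]
side LM slot_mouth 0.57 [304.704 235.824] [[ 0.5756 -0.0171  0.006 ]]
side LM bar_under 0.82 [283.712 249.6  ] [[0.5396 0.0704 0.0376]]
side LM wedge_nose 0.96 [368.512 219.888] [[ 0.5314 -0.1715 -0.0022]]
side LM wedge_grip 0.77 [419.072 193.104] [[ 0.4756 -0.2682  0.0568]]
side LM wedge 0.8 [416.128 213.6  ] [[ 0.4668 -0.2565  0.0093]]
side LM stand 0.67 [285.312 255.12 ] [[0.5275 0.0778 0.0363]]
side LM tray 0.79 [200.576 287.904] [[0.5565 0.2553 0.0375]]
```

Run:
```python
import cv2
a=cv2.imread('pics/top.png')[150:330,130:500]; cv2.imwrite('pics/topc.png',cv2.resize(a,None,fx=2.1,fy=2.1,interpolation=3))
```

```text
(no output)
```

View pics/topc.png

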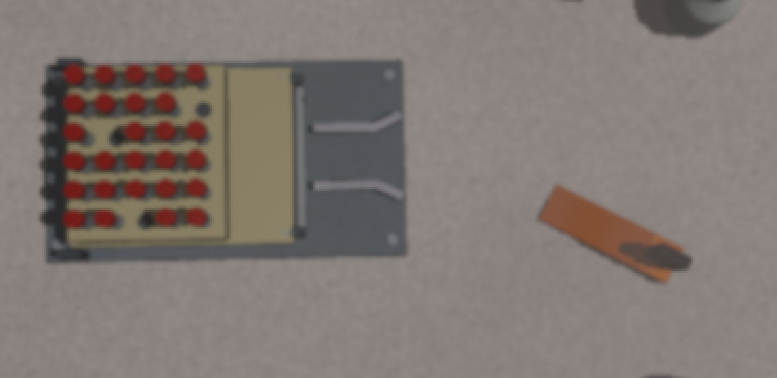

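View pics/side.png

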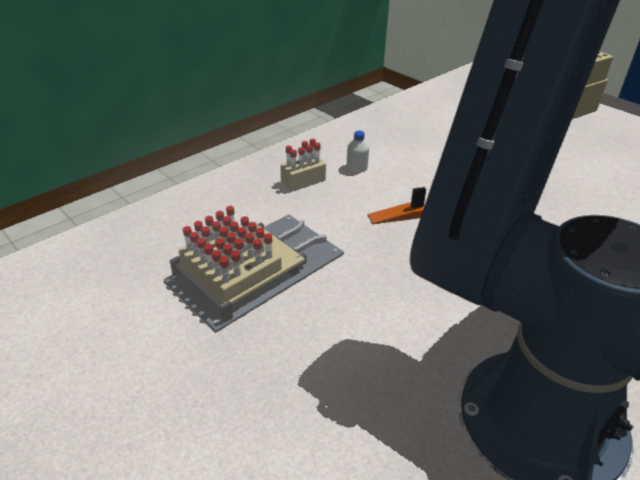

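The top crop shows the stand at left with its slot opening to the right, the cheeks at rows ~127 and ~186, and the bar at column ~300. The wedge is at (600,230), with its nose at upper left (550,200) pointing roughly at the slot. The side view confirms the layout and shows the path is clear. Next I'll take close wrist views of both.

```bash
cat >> h.py <<'E'
from scipy.spatial.transform import Rotation as Rn
def down(yaw,flip=False):
    a=yaw+(np.pi if flip else 0); x=np.array([np.cos(a),np.sin(a),0]); z=np.array([0,0,-1.]); 
    return Rn.from_matrix(np.c_[x,np.cross(z,x),z]).as_quat()
def wrist():
    o=r.get_obs(); im=r.get_image('wrist'); T=np.eye(4); T[:3,:3]=Rn.from_quat(o['ee_rot']).as_matrix(); T[:3,3]=o['tool_pos']
    im['T']=T@np.array(im['mount']); return im
def ray(im,uv):
    q=np.atleast_2d(np.array(uv,float)); x=(q[:,0]-im['cx'])/im['fx']; y=(q[:,1]-im['cy'])/im['fy']
    t=np.hypot(x,y); s=np.where(t>0,np.sin(t)/np.maximum(t,1e-9),1)
    d=np.c_[x*s,y*s,np.cos(t)]; return im['T'][:3,3],d@im['T'][:3,:3].T
def onplane(im,uv,z):
    c,d=ray(im,uv); return c+d*((z-c[2])/d[:,2])[:,None]
def proj(im,P):
    P=np.atleast_2d(P); p=(P-im['T'][:3,3])@im['T'][:3,:3]; n=np.hypot(p[:,0],p[:,1]); t=np.arctan2(n,p[:,2])
    return np.c_[im['cx']+im['fx']*t*p[:,0]/n, im['cy']+im['fy']*t*p[:,1]/n]
def tri(obs):
    A=np.zeros((3,3)); b=np.zeros(3)
    for c,d in obs:
        M=np.eye(3)-np.outer(d,d); A+=M; b+=M@c
    return np.linalg.solve(A,b)
E
python3 - <<'E'
from h import *
np.set_printoptions(precision=4,suppress=True)
o=r.get_obs(); print(o['t'],Rn.from_quat(o['ee_rot']).as_matrix(),r.get_image('wrist')['mount'])
for f in (0,1):
    for p,y in (([.48,-.26,.2],1.08),([.48,-.26,.027],1.08),([.575,-.03,.25],1.65),([.58,-.0,.035],1.65),([.58,-.2,.1],1.65)):
        print(f,p,r.inverse_kinematics(p,down(y,f)))
E
```

```text
1.4 [[ 0.9714  0.2375  0.    ]
 [ 0.2375 -0.9714  0.    ]
 [ 0.     -0.     -1.    ]] [[ 0.0007 -0.9535 -0.3015  0.077 ]
 [ 1.      0.0006  0.0004 -0.0001]
 [-0.0002 -0.3015  0.9535 -0.142 ]
 [ 0.      0.      0.      1.    ]]
0 [0.48, -0.26, 0.2] [-0.5817  0.3782  1.6955 -0.      1.0679 -0.0909]
0 [0.48, -0.26, 0.027] [-0.5817  0.6364  1.7958 -0.      0.7094 -0.0909]
0 [0.575, -0.03, 0.25] [-0.133   0.3795  1.5617 -0.      1.2004 -0.2122]
0 [0.58, -0.0, 0.035] [-0.0803  0.6669  1.7013 -0.      0.7734 -0.1595]
0 [0.58, -0.2, 0.1] [-0.4079  0.6176  1.5839 -0.      0.94   -0.4871]
1 [0.48, -0.26, 0.2] None
1 [0.48, -0.26, 0.027] None
1 [0.575, -0.03, 0.25] None
1 [0.58, -0.0, 0.035] None
1 [0.58, -0.2, 0.1] [-0.4079  0.6176  1.5839 -0.      0.94    2.6545]
```

Run:
```python
from h import *
np.set_printoptions(precision=4,suppress=True)
def look(tag,labs,poses):
    acc={}
    for i,(p,y) in enumerate(poses):
        r.move_to(p,down(y)); im=wrist(); save(im,f'{tag}{i}')
        np.savez(f'{tag}{i}.npz',**{k:im[k] for k in ('pixels','depth','fx','fy','cx','cy','T')})
        for l in labs:
            for c in r.landmark_of(im,l)[:1]:
                uv=np.array(c['location'])*[640,480]; print(tag,i,l,round(c['score'],2),uv); o,d=ray(im,uv); acc.setdefault(l,[]).append((o,d[0]))
    for l in acc: 
        if len(acc[l])>1: print(l,tri(acc[l]))
look('s',['slot_mouth','bar_under'],[([.575,-.03,.2],1.62),([.54,-.10,.2],1.62)])
look('w',['wedge','wedge_nose','wedge_grip'],[([.50,-.22,.22],1.08),([.46,-.28,.2],1.08)])
print(r.get_obs()['t'])
```

```text
s 0 slot_mouth 0.82 [319.296 196.992]
s 0 bar_under 0.83 [323.584 121.776]
s 1 slot_mouth 0.75 [364.8   122.304]
s 1 bar_under 0.73 [368.128  44.4  ]
slot_mouth [ 0.5741 -0.019   0.0123]
bar_under [0.5735 0.0492 0.0214]
w 0 wedge 0.59 [325.888 256.32 ]
w 0 wedge_nose 0.67 [325.184 146.784]
w 1 wedge 0.72 [334.592 189.408]
w 1 wedge_nose 0.87 [334.528  70.704]
w 1 wedge_grip 0.59 [333.184 199.392]
wedge [ 0.4798 -0.2698  0.0078]
wedge_nose [ 0.5308 -0.1732 -0.0025]
5.925
```

View pics/s0.png

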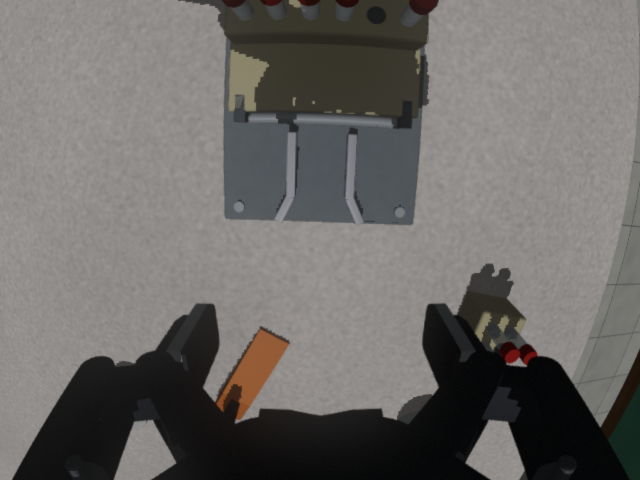

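View pics/w0.png

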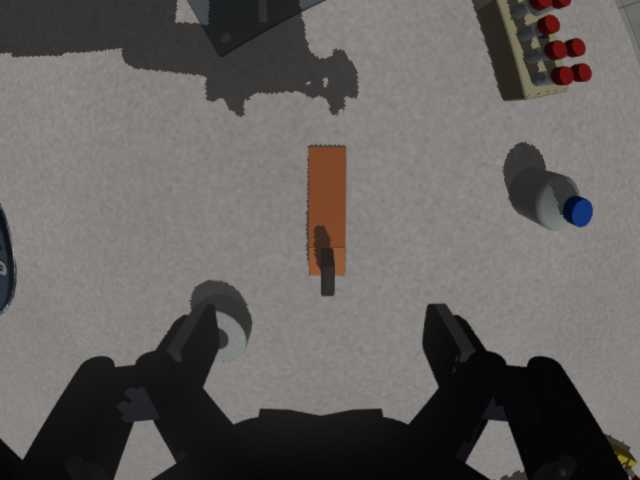

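s0 shows the slot cheeks at columns ~292 and ~352 with the front edge at row ~221, and the bar at row ~119. w0 shows the wedge from its nose at (327,146) to its tail at (327,275), with the tab at (327,272). I'll compute the poses from these edges.

Run:
```python
from h import *
np.set_printoptions(precision=4,suppress=True)
for i in (0,1):
    im=dict(np.load(f's{i}.npz')); g=im['pixels'].astype(int)
    # cheek rows: bright neutral on dark plate
    P=[]
    uvm=proj(im,[[.574,-.01+.005*k,.022] for k in range(9)])
    for k in range(9):
        y=-.01+.005*k
        xs=np.arange(.53,.62,.0005); uv=proj(im,np.c_[xs,np.full(len(xs),y),np.full(len(xs),.022)])
        v=np.array([g[int(round(b)),int(round(a))].mean() for a,b in uv])
        m=v>(np.median(v)+25); s=xs[m]
        if m.any():
            a=s[s<.574]; b=s[s>.574]
            P.append((y,(a.mean() if len(a) else 0),(b.mean() if len(b) else 0)))
    P=np.array(P); print(i,P.T)
    d=im['depth']
    print('front edge corners',onplane(im,[[224,219],[413,224]],.008) if i==0 else '')
    if i==0: print('plate sides',onplane(im,[[224,219],[224,150],[413,224],[420,150]],.008), 'bar ends', onplane(im,[[248,118],[392,123]],.022))
for i in (0,1):
    im=dict(np.load(f'w{i}.npz')); g=im['pixels'].astype(int)
    m=((g[...,0]-g[...,2])>50)&(g[...,0]>80); m[:, :280]=0; m[:,380:]=0
    m=m.astype(np.uint8); n,l,st,c=cv2.connectedComponentsWithStats(m); k=1+st[1:,4].argmax(); print(i,st[k])
    x0,y0,w,h=st[k][:4]
    e=[]
    for rr in (y0+4,y0+h//3):
        u=np.nonzero(l[rr]==k)[0]; e.append(((u.min()+u.max())/2,rr)); print(rr,u.min(),u.max())
    u=np.nonzero(l[y0+1]==k)[0]; nose=onplane(im,[[(u.min()+u.max())/2,y0-.5]],.003)[0]
    u=np.nonzero(l[y0+h-2]==k)[0]; tail=onplane(im,[[(u.min()+u.max())/2,y0+h-.5]],.02)[0]
    dd=nose-tail; print('nose',nose,'tail',tail,np.hypot(*dd[:2]),'yaw',np.arctan2(dd[1],dd[0]))
    dk=(g.max(2)<60); dk[:,:310]=0; dk[:,345:]=0; dk[:y0+h-25]=0; dk[y0+h+40:]=0
    p=np.argwhere(dk); print('tab px',p.min(0),p.max(0),len(p), 'depth-based nose', )
```

```text
0 [[-0.01   -0.005   0.      0.005   0.01    0.015   0.02    0.025   0.03  ]
 [ 0.5477  0.5477  0.547   0.5472  0.5472  0.547   0.5467  0.5467  0.5467]
 [ 0.5992  0.5992  0.5992  0.5992  0.599   0.5992  0.5992  0.5987  0.5987]]
front edge corners [[ 0.484  -0.0442  0.008 ]
 [ 0.6637 -0.0404  0.008 ]]
plate sides [[ 0.484  -0.0442  0.008 ]
 [ 0.4845  0.0212  0.008 ]
 [ 0.6637 -0.0404  0.008 ]
 [ 0.6631  0.03    0.008 ]] bar ends [[0.5089 0.0504 0.022 ]
 [0.6324 0.0521 0.022 ]]
1 [[-0.01   -0.005   0.    ]
 [ 0.5472  0.5487  0.5662]
 [ 0.      0.      0.5805]]
front edge corners 
0 [ 309  147   37  128 3942]
151 309 345
189 309 345
nose [ 0.5322 -0.1732  0.003 ] tail [ 0.4733 -0.2832  0.02  ] 0.1247406535875173 yaw 1.0794591247675553
tab px [250 316] [294 333] 631 depth-based nose
1 [ 316  107   41  103 2733]
111 316 356
141 316 356
nose [ 0.5166 -0.204   0.003 ] tail [ 0.4727 -0.2841  0.02  ] 0.09137904084890544 yaw 1.0693303228760926
tab px [185 323] [222 344] 622 depth-based nose
```

View pics/w1.png

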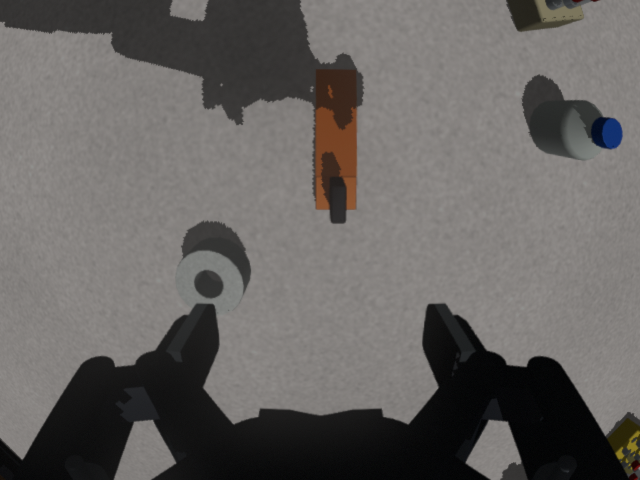

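w1 agrees: nose at row ~70, tail at row ~210, and the tab at about (337,205). The wedge origin is about (0.480,-0.2707) at yaw 1.079. The stand origin is about (0.5724,0.0515) at yaw 1.587. Next is the grasp.

```bash
cat >> h.py <<'E'
SY=1.587; SO=np.array([.5724,.0515]); ex=np.array([np.cos(SY),np.sin(SY)]); ey=np.array([-ex[1],ex[0]])
def tcp(nose_x,zb,y=0,zoff=.027): return [*(SO+ex*(nose_x-.111)+ey*y),zb+zoff]
E
python3 - <<'E'
from h import *
np.set_printoptions(precision=4,suppress=True)
W=[.480,-.2707]; q=down(1.079)
r.move_to([*W,.12],q); r.set_gripper(.6); r.move_linear([*W,.027],vel=.1)
f0=r.get_obs()['contact_force']
r.set_gripper(0.,60); o=r.get_obs(); print(o['opening'],o['finger_force'],f0,o['contact_force'],o['t'])
r.move_linear([*W,.08],vel=.12); o=r.get_obs(); print(o['opening'],o['finger_force'],o['contact_force'])
r.move_to(tcp(-.12,.05),down(SY)); 
im=wrist(); save(im,'g'); print(r.get_obs()['t'],r.get_obs()['tool_pos'])
np.savez('g.npz',**{k:im[k] for k in ('pixels','depth','fx','fy','cx','cy','T')})
for l in ('wedge_nose','slot_mouth'):
    for c in r.landmark_of(im,l)[:1]:
        uv=np.array(c['location'])*[640,480]; print(l,c['score'],uv,onplane(im,uv,.05 if l[0]=='w' else .008))
E
```

```text
0.13802354350147433 59.168676137924194 [ 0.3004  0.5328 -0.096 ] [-0.6353  0.1855  5.45  ] 8.3
0.13590558056073043 58.321035504341125 [-1.5626 -0.1737 -1.2649]
9.5333 [ 0.5755 -0.1795  0.0761]
wedge_nose 0.68 [316.224  55.488] [[ 0.5718 -0.0699  0.05  ]]
```

View pics/g.png

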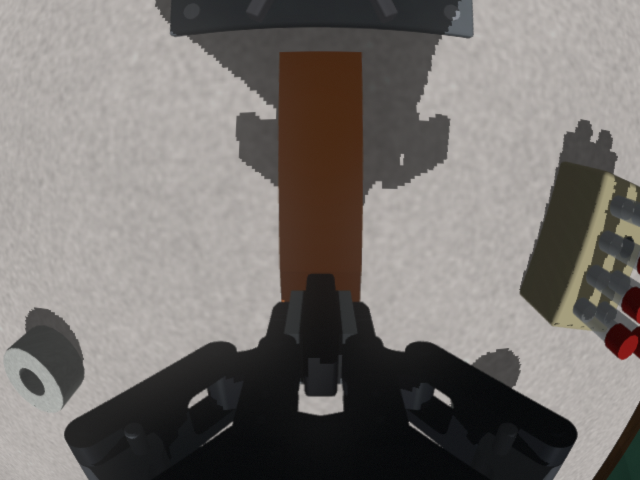

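The wedge is gripped straight. The nose is centred at column 320 (row 51), and the slot's middle is at column ~321. I'll lower it and enter the slot.

Run:
```python
from h import *
np.set_printoptions(precision=3,suppress=True)
r.move_linear(tcp(-.12,.0105),vel=.08); f0=np.array(r.get_obs()['contact_force']); print('air',f0)
r.move_linear(tcp(-.075,.0105),vel=.05); print(np.array(r.get_obs()['contact_force'])-f0)
r.move_linear(tcp(-.04,.0105),vel=.05); print(np.array(r.get_obs()['contact_force'])-f0)
for z in np.arange(.010,.0054,-.0005):
    r.move_linear(tcp(-.04,z),vel=.02); o=r.get_obs(); f=np.array(o['contact_force'])-f0; print(z.round(4),o['tool_pos'],f,o['torque'])
    if f[2]>4: break
r.sleep(.2); im=wrist(); save(im,'in'); print(r.get_obs()['t'])
```

```text
air [ 0.165 -0.106 -1.495]
[0.07  0.374 0.831]
[-0.113  0.298 -0.205]
0.01 [ 0.575 -0.1    0.037] [-0.57  -0.14  -0.722] [-0.066  0.012  0.012]
0.0095 [ 0.575 -0.1    0.036] [-0.857 -0.512  0.849] [-0.009 -0.     0.001]
0.009 [ 0.575 -0.099  0.036] [ 0.172 -0.329  0.974] [-0.049 -0.001 -0.014]
0.0085 [ 0.575 -0.099  0.035] [-0.112  0.126  0.152] [-0.039  0.021 -0.012]
0.008 [ 0.575 -0.1    0.035] [-1.315 -0.213  5.139] [0.078 0.194 0.042]
13.675
```

View pics/in.png

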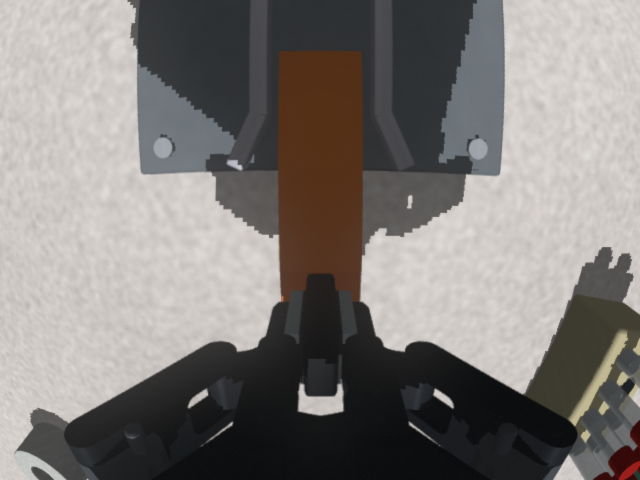

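The nose is in the slot between the cheeks (inner edges at columns 267 and 376, wedge at 279–362) and flat on the plate. Now I'll push slowly, watching the force and the tray height.

```bash
cat >> h.py <<'E'
def shelf():
    im=r.get_image('top'); m=np.zeros((480,640),bool); m[195:250,242:264]=1
    p=world(im,m); g=np.c_[p[:,:2]-[.573,.08],np.ones(len(p))]; return np.linalg.lstsq(g,p[:,2],rcond=None)[0][1:], np.median(p[:,1:],axis=0),len(p)
E
python3 - <<'E'
from h import *
np.set_printoptions(precision=4,suppress=True)
def st(nx):
    r.move_linear(tcp(nx,.0078),vel=.03); o=r.get_obs(); print(nx,o['tool_pos'],np.array(o['contact_force']),o['torque'],round(o['t'],2))
print(shelf(),shelf())
for nx in (-.01,.015,.025,.03,.035,.04): st(nx)
print(shelf(),shelf(),r.get_obs()['t'])
E
```

```text
(array([-0.0005,  0.0392]), array([0.0878, 0.0392]), 1207) (array([-0.0088,  0.0393]), array([0.0865, 0.0393]), 1205)
-0.01 [ 0.5751 -0.0696  0.0354] [ 0.0807 -2.7078  6.9991] [-0.3209  0.0079  0.0165] 14.93
0.015 [ 0.5747 -0.0445  0.0354] [-0.1463 -1.6373  8.5182] [-0.2844  0.049   0.0082] 15.91
0.025 [ 0.5746 -0.0345  0.0354] [ 0.8193 -2.4274  7.0148] [-0.2859  0.0102  0.0205] 16.39
0.03 [ 0.5745 -0.0298  0.0354] [ 0.2077 -4.0845  6.5125] [-0.619   0.0306  0.0598] 16.71
0.035 [ 0.5745 -0.0249  0.0354] [ 0.465  -4.8455  6.6502] [-0.6048  0.0313 -0.0117] 17.02
0.04 [ 0.5744 -0.0199  0.0354] [ 1.0027 -4.8397  7.6062] [-0.6549  0.0734 -0.0086] 17.34
(array([-4.4634,  0.097 ]), array([0.0864, 0.0416]), 1209) (array([-4.463 ,  0.0971]), array([0.0864, 0.0416]), 1204) 17.4417
```

Run:
```python
from h import *
np.set_printoptions(precision=4,suppress=True)
for nx in (.046,.052,.055):
    r.move_linear(tcp(nx,.0078),vel=.03); o=r.get_obs(); print(nx,o['tool_pos'],np.array(o['contact_force']),o['torque'],o['opening'],o['finger_force'],round(o['t'],2))
r.sleep(.4); print(shelf()[1:],shelf()[1:]); save(r.get_image('side'),'end'); save(wrist(),'endw'); print(r.get_obs()['t'],r.get_obs()['contact_force'])
a=cv2.imread('pics/end.png')[170:350,150:390]; a=cv2.resize(a,None,fx=2,fy=2)
b=cv2.resize(cv2.imread('pics/endw.png'),(480,360)); cv2.imwrite('pics/both.png',cv2.resize(np.hstack([a,b])[:, :],(800,300)))
```

```text
0.046 [ 0.5743 -0.0138  0.0354] [ 0.1191 -3.442   7.5688] [-0.6524 -0.0094  0.0407] 0.1357093472966343 59.61950182914734 17.79
0.052 [ 0.5742 -0.0078  0.0354] [ 0.8205 -3.8976  7.6988] [-0.6427 -0.0307 -0.0066] 0.13359622308460606 59.61168050765991 18.14
0.055 [ 0.5741 -0.0049  0.0354] [-0.2144 -5.7334  7.9178] [-0.7381 -0.0007  0.0058] 0.13418300856845372 59.60936665534973 18.39
(array([0.0573, 0.3926]), 1209) (array([0.0573, 0.3923]), 1202)
18.9917 [ 0.7901 -5.8656  6.7221]
```

View pics/both.png

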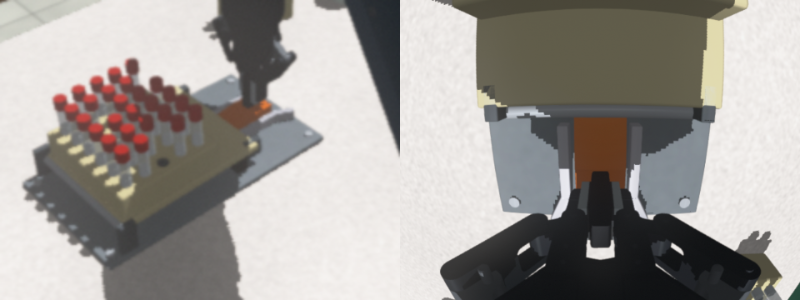

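The wedge sits centred between the cheeks with its nose under the bar, and the gripper is clear of the tray. The push distance past contact and the earlier shelf reading (before the arm blocked the top camera) put the bar about 5 mm up.

```bash
python3 -c "
from cell import r
print(r.hand_in())"
```

```text
the job is handed in; nothing more can be done
None
```

I handed the job in at about 19 s, with the wedge still gripped flat in the slot and carrying the tray's front. I estimate the lift bar is about 5 mm up, from how far the wedge was pushed. The arm blocked the top camera at the end, so I couldn't measure that height directly, and no verdict came back.

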